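Slide the glass lamp cover into the packing bay

ROBOT

A 7-joint arm with a two-finger parallel gripper is mounted at the origin on the work surface. World frame = base frame: x ahead of the robot, y to its left, z up, the work surface at z = 0. Lengths are in m, angles in rad, forces in N, time in s.
With the tool pointing down it reaches from about 0.425 to 0.925 m from the base axis. Payload 6.8 kg.
Tool frame: the origin (TCP) lies at the very end of the fingers, on their centre line; the grasp point (between the pads) lies bot.grip_depth behind it (bot.grip_depth is the distance from the TCP to the grasp point, in m); z points along the fingers, y is the line along which they close (so a half turn about z gives the same grasp; the last joint's range is limited). The gripper opens to 85 mm and grips with 20 to 120 N. Pads are 22 mm wide; open, the fingers measure 114 mm over their backs; the gripper's body (76 mm by 85 mm) begins 54 mm behind the grasp point. The pads swing forward as they close: fully open they stand 13 mm farther back than shut.
Start: joints at [1.148, 0.477, 0.022, 1.555, -0.011, 1.109, -0.083], TCP at [0.209, -0.642, 0.231] pointing down, gripper open.
Joint ranges: [-2.96, 2.96], [-0.34, 2.1], [-1.41, 1.46], [0.24, 2.44], [-1.37, 4.51], [0.17, 1.92], [-2.96, 2.96]. Speed limits (rad/s): [2.39, 2.39, 3.14, 3.14, 3.14, 3.14, 3.14].

INTERFACE

Orientations are given as a unit quaternion [w, x, y, z].
In Python, from station import bot gives the robot as it stands.
- The arm moves only by the tool send_rows, never from a script. Its arguments are lists of equal length, an entry for each row: "slide": the shift along the tool's x, y, z in mm, a list of three; "roll": the turn about the tool's z in degrees; "claw": the opening, from 0 (shut) to 1 (fully open). A call has exactly 8 rows; each row is the pose to reach, as a shift and turn from the pose commanded when the call began, along the tool's axes at that moment; what a row does not reach only later rows make up. A row lasts 1/12 s, in which the tool goes at most 41.7 mm and 7.16 degrees, less where a joint would pass 70% of its speed; a pose out of reach is approached as far as the arm can. A call with a gripper value outside its range is refused whole. The fingers move at their own pace and stop on an object; "force" is the grip in N (left out, the last holds). Time passes only in rows, so rows that repeat a pose let the fingers close, or fill a call up. It gives the time, the measured TCP pose, the force, the opening and the grip force at its end, in the units of the state.
- bot.get_obs(): the state, without advancing time (a new reading comes with each control period).
- bot.read_camera(name): name is "scene" or "top" or "wrist"; returns the picture (384x512x3 uint8, red, green, blue); there is no depth.
- bot.camera_model(name): a dict with "camera_matrix" (3x3 intrinsics, pixels), "camera_from_world" (4x4, takes a point from world to camera coordinates). Camera axes: x right, y down, z forward; pixel columns grow to the right and rows downward; lengths in m; the calibration is good to about 2 mm. A picture is of the moment at which its call begins: read the wrist's pose just before it. camera_model takes no time and is no camera call; for the wrist camera it gives the pose at the moment of the call.
- bot.hand_in(): hands the job in; it is judged then, once.
The state is a dict: "t": time; "q": joint angles; "joint_vel": joint speeds; "joint_torque": joint torques, N m; "eef_pos": TCP position; "tool_rot": TCP orientation; "contact_force": force on the tool from outside, world axes, zero at the start; "torque": the same for the moment, N m; "gripper_width": opening from 0.0 (shut) to 1.0 (fully open); "grasp_force": force on a finger pad.
Only numpy, scipy, OpenCV 4.12 (cv2) and the standard library are available. Lean on these libraries where they do the work, as an engineer would, in place of code of your own. Each camera call takes 0.05 s, during which the arm holds its last target. There are 200 camera calls.

TASK

Slide the taller of the two opal-glass lamp covers along the bench into the three-sided wooden packing bay, so that it ends standing upright and completely inside the bay. The glass is fragile: push it slowly and gently (never more than about 12 N on it, and no bumping it into the walls), and do not lift it or tip it. Leave the lower cover and everything else on the bench where it is.

Things in the scene. Friction and masses are not known exactly. Their poses are not given: they have to be found in the camera images.
- tall_cover: The taller opal (white) glass lamp cover, about 0.45 kg, standing mouth down on the bench: round, 90 mm high. Flange at the foot 110 mm in diameter and 8 mm high; straight side wall 100 mm in diameter from 10 to 60 mm height; above that a rounded dome. Origin: centre of its underside (on the bench), z up along its axis. Too wide for the gripper; push it on the side wall at 30 to 55 mm height.
- low_cover: The lower opal (white) glass lamp cover, same 110 mm flange but only 46 mm high, standing about 0.2 m beside the taller one. Origin: centre of its underside. Not to be disturbed.
- bay: The packing bay, fixed: three wooden walls 45 mm high and 12 mm thick standing on the bench, no floor piece. Inside 200 mm wide (its x axis) by 180 mm deep (its y axis), open at the +y side. Origin: centre of the inside area, at bench height; inner side walls at x = -100 and +100 mm, inner back wall at y = -90 mm, mouth at y = +90 mm.
- bay_mouth (a point): Middle of the bay's open side, at bench height, 90 mm from the bay's origin along its y axis; same axes as the bay (y points out of the bay).
- screw_jar: Bystander: closed screw jar, 60 mm in diameter, 90 mm high. Origin: centre of its underside.
- tape: Bystander: roll of tape lying flat, 96 mm in diameter, 36 mm high. Origin: centre of its underside.
- parts_bin: Bystander: open yellow parts bin, 120 x 180 mm, 70 mm high. Origin: centre of its underside.
There are look-alikes about, which are no part of the job. Leave any green or orange look-alike of the tall_cover alone.

How it is judged:
By the outcome, as a careful person would: the job done as asked, in the order asked, and still so for the second after the job is handed in, with the robot touching nothing.
It also fails if it takes over 64 s, if anything falls off the work surface, if the arm or the gripper's body presses on something with over 40 N, if the wrist force passes 120 N, or if a joint passes its speed limit or range.

## Working session

There is one attempt and no reset: what is moved stays moved. The work goes in short steps, Python scripts to look and compute and a tool call to move; the robot and the scene stay as the last step left them, time stands still between calls to the robot, and variables do not carry over. Pictures are saved under pics/ and viewed, at most 10 in all, crops included, and the job is handed in when it is done.

Besides the shell and the picture viewer there is one more tool, called after "Emit:" as name(argument=value, ...) on one line, values as JSON. send_rows: Moves the arm, as the interface text tells. Its arguments: {"type":"object","properties":{"slide":{"type":"array","items":{"type":"array","items":{"type":"number"}}},"roll":{"type":"array","items":{"type":"number"}},"claw":{"type":"array","items":{"type":"number"}},"force":{"type":"number"}},"required":["slide","roll","claw"]}

```bash
mkdir -p pics; ls
python3 - <<'E'
from station import bot
import cv2,numpy as np
for n in ("scene","top"):
    im=bot.read_camera(n); cv2.imwrite(f"pics/{n}0.png",im[:,:,::-1]); m=bot.camera_model(n)
    print(n,np.round(m["camera_matrix"],1).tolist(),np.round(m["camera_from_world"],3).tolist())
o=bot.get_obs(); print({k:np.round(v,3) for k,v in o.items()}, bot.grip_depth)
E
```

```text
pics
scene [[420.4, 0.0, 253.9], [0.0, 420.4, 188.9], [0.0, 0.0, 1.0]] [[0.787, 0.617, 0.006, -0.517], [0.445, -0.561, -0.698, -0.18], [-0.427, 0.552, -0.716, 1.276], [0.0, 0.0, 0.0, 1.0]]
top [[401.9, 0.0, 253.3], [0.0, 401.9, 189.0], [0.0, 0.0, 1.0]] [[-0.225, -0.974, -0.005, 0.225], [-0.954, 0.221, -0.205, 0.538], [0.2, -0.042, -0.979, 0.87], [0.0, 0.0, 0.0, 1.0]]
{'t': np.float64(0.1), 'q': array([ 1.148,  0.478,  0.022,  1.556, -0.012,  1.109, -0.083]), 'joint_vel': array([ 0.001, -0.001,  0.001, -0.003, -0.   ,  0.001, -0.001]), 'joint_torque': array([ 5.0000e-03, -5.9776e+01,  1.6130e+00, -2.8195e+01,  1.3000e-02,
        5.0000e-03,  0.0000e+00]), 'eef_pos': array([ 0.209, -0.641,  0.23 ]), 'tool_rot': array([-0.001,  0.988,  0.157, -0.   ]), 'contact_force': array([-0.683,  0.128,  0.136]), 'torque': array([ 0.017, -0.01 , -0.03 ]), 'grasp_force': np.float64(0.0), 'gripper_width': np.float64(0.998)} 0.0187
```

View pics/scene0.png

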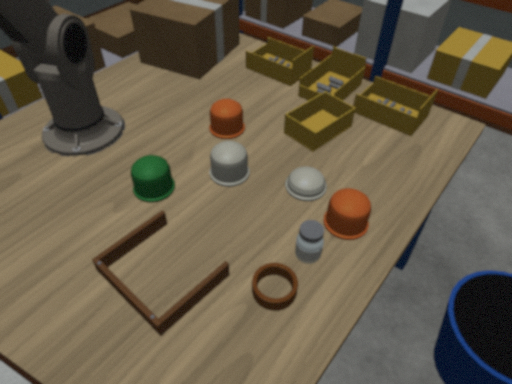

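View pics/top0.png

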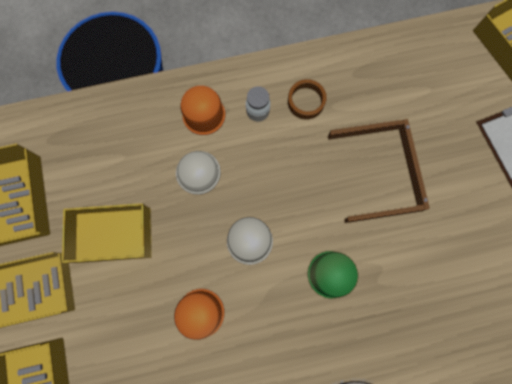

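The scene view shows these candidates for the tall cover:
- White dome with straight sides at (229,160), top view (249,240). This is taller, so it is my choice.
- White low dome at (306,182), top view (198,172).
- Green dome at (152,176), and orange domes at (227,117) and (348,212). These are look-alikes.

The bay is at about (160,270) in scene and (385,170) in top.

```bash
cat > h.py <<'E'
from station import bot
import cv2,numpy as np
def ray(m,px):
    K=m["camera_matrix"];T=np.array(m["camera_from_world"]);R=T[:3,:3]
    px=np.atleast_2d(px).astype(float)
    d=np.c_[px,np.ones(len(px))]@np.linalg.inv(K).T@R
    return -R.T@T[:3,3],d
def plane(m,px,z):
    c,d=ray(m,px); return (c+d*((z-c[2])/d[:,2])[:,None])[:,:2]
def tri(p1,p2,m1,m2):
    P=[np.array(m["camera_matrix"])@np.array(m["camera_from_world"])[:3] for m in (m1,m2)]
    X=cv2.triangulatePoints(P[0],P[1],np.float64(p1).reshape(2,1),np.float64(p2).reshape(2,1)); return (X[:3]/X[3]).ravel()
def big(mask,near):
    cs,_=cv2.findContours(mask,cv2.RETR_EXTERNAL,cv2.CHAIN_APPROX_NONE)
    cs=[c for c in cs if cv2.contourArea(c)>150]
    return min(cs,key=lambda c:-cv2.pointPolygonTest(c,near,True))[:,0]
def white(im):
    h=cv2.cvtColor(im,cv2.COLOR_RGB2HSV); return cv2.inRange(h,(0,0,90),(179,45,255))
def brown(im):
    h=cv2.cvtColor(im,cv2.COLOR_RGB2HSV); return cv2.inRange(h,(0,110,20),(14,255,150))
E
python3 - <<'E'
from h import *
near={"scene":[(229,160),(306,182),(180,296)],"top":[(249,240),(198,172),(415,170)]}
crops=[]
for n in near:
    im=bot.read_camera(n) ; m=bot.camera_model(n)
    for i in (0,1):
        c=big(white(im),near[n][i]); x,y,w,h=cv2.boundingRect(c); print(n,i,"bbox",x,y,w,h)
        # flange edge: camera-near side of contour, on plane z=.004
        for z in (0.004,):
            p=plane(m,c,z); cc=ray(m,[0,0])[0][:2]; 
            u=cc-p.mean(0);u/=np.linalg.norm(u); s=(p-p.mean(0))@u
            q=p[s>0.6*s.max()]   # near arc
            A=np.c_[2*q,np.ones(len(q))]; a=np.linalg.lstsq(A,(q**2).sum(1),rcond=None)[0]
            from scipy.optimize import least_squares
            f=least_squares(lambda v:np.hypot(*(q-v).T)-.055,p.mean(0)).x
            print("  free r",np.sqrt(a[2]+a[:2]@a[:2]),a[:2],"fixed r",f,"dir",u)
    c=big(brown(im),near[n][2]); print(n,"bay poly",cv2.approxPolyDP(c,3,True)[:,0].tolist())
    x,y,w,h=cv2.boundingRect(c); vis=im.copy()[:,:,::-1].copy()
    for i in (0,1): cv2.drawContours(vis,[big(white(im),near[n][i])],-1,(0,0,255),1)
    a,b=near[n][0]; cr=vis[b-40:b+40,a-40:a+80]; bay=im[:,:,::-1][y-8:y+h+8,x-8:x+w+8]
    print(n,"bay crop origin",x-8,y-8)
    crops.append(np.vstack([cv2.resize(cr,(400,267),interpolation=0),cv2.resize(bay,(400,int(400*bay.shape[0]/bay.shape[1])))])); print("scale",400/bay.shape[1])
H=max(c.shape[0] for c in crops); crops=[cv2.copyMakeBorder(c,0,H-c.shape[0],0,0,0) for c in crops]
v=np.hstack(crops); print(v.shape); cv2.imwrite("pics/crop1.png",v[:600])
E
```

```text
scene 0 bbox 211 141 36 25
  free r 0.04846964364055529 [0.41713478 0.18504441] fixed r [0.41227592 0.19051012] dir [ 0.67557406 -0.73729213]
scene 1 bbox 285 167 42 34
  free r 0.0522548497433828 [0.66058958 0.21509906] fixed r [0.65912962 0.217872  ] dir [ 0.46747014 -0.88400886]
scene bay poly [[162, 212], [93, 260], [158, 331], [165, 330], [166, 324], [172, 324], [227, 274], [225, 262], [163, 316], [151, 320], [150, 311], [111, 276], [105, 265], [165, 222]]
scene bay crop origin 85 204
scale 2.6490066225165565
top 0 bbox 227 217 46 48
  free r 0.053486132409491585 [0.46567938 0.13322974] fixed r [0.4674077 0.1331682] dir [-0.99909563  0.04251957]
top 1 bbox 176 151 45 43
  free r 0.05204059405355314 [0.65688466 0.21849596] fixed r [0.66013969 0.21947507] dir [-0.95556053 -0.29479497]
top bay poly [[406, 120], [330, 132], [329, 138], [398, 126], [418, 203], [410, 209], [345, 220], [428, 207], [422, 201], [425, 195], [409, 129], [404, 127]]
top bay crop origin 321 112
scale 3.4482758620689653
(673, 800, 3)
```

View pics/crop1.png

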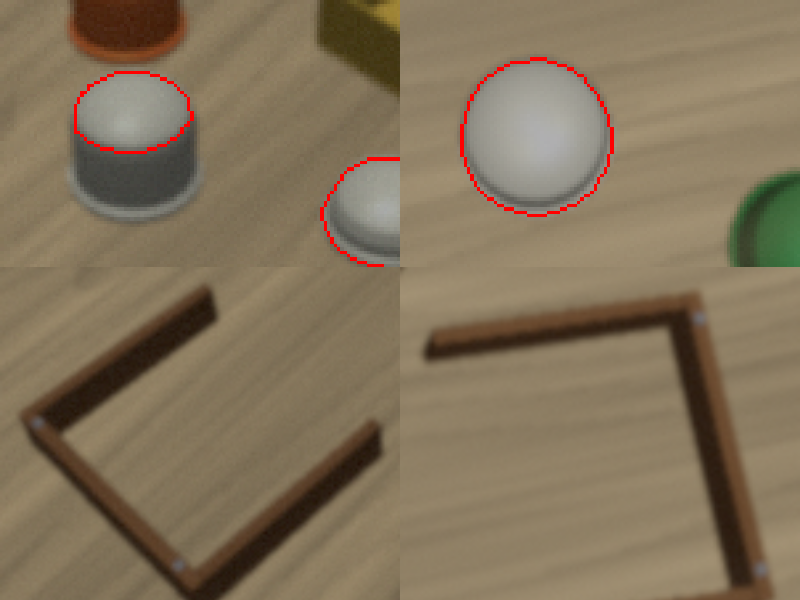

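The crop confirms the choice: the cover at scene (229,160) / top (249,240) has a high, shaded straight side wall under its dome, while the other white cover is flat. The bay's corner bolts are at scene (99,263) and (152,317), and at top (425,200) and (408,126). I'll fix the white mask and triangulate.

Run:
```python
from h import *
from scipy.optimize import least_squares
S,T=bot.camera_model("scene"),bot.camera_model("top")
Pm={"small_x bolt":((99.3,262.9),(425.4,199.6)),"large_x bolt":((152.2,316.9),(407.7,126.5)),"large end":((226,263),(330.3,131.5))}
for k,(a,b) in Pm.items(): print(k,tri(a,b,S,T),plane(S,a,.045),plane(T,b,.045))
print("scene small end @.045",plane(S,(164,213),.045),"top poly@.045",plane(T,[(406,120),(330,132),(345,218),(428,207)],.045).round(3).tolist())
im=bot.read_camera("scene")
h=cv2.cvtColor(im,cv2.COLOR_RGB2HSV); w=cv2.inRange(h,(0,0,40),(179,55,255))
c=big(w,(229,160)); print("tall scene bbox",cv2.boundingRect(c))
fits={}
for n,im2,mm,thr in (("scene",im,S,0),("top",bot.read_camera("top"),T,0)):
    w=cv2.inRange(cv2.cvtColor(im2,cv2.COLOR_RGB2HSV),(0,0,40),(179,55,255)); 
    near={"scene":(229,160),"top":(249,240)}[n]; c=big(w,near)
    p=plane(mm,c,.006); cc=ray(mm,[0,0])[0][:2]; u=cc-p.mean(0);u/=np.linalg.norm(u); s=p@u; 
    q=p[s>s.max()-.035]
    f=least_squares(lambda v:np.hypot(*(q-v).T)-.055,p.mean(0),loss="soft_l1",f_scale=.002).x
    print(n,"centre",f,"n",len(q),"extent across", np.ptp(p@np.array([-u[1],u[0]])))
    fits[n]=(f,c,mm,u)
# height: tangent ray at far (top) contour in scene vs axis
f=fits["top"][0]; c=fits["scene"][1]; top=c[c[:,1].argmin()]
cam,d=ray(S,top); d=d[0]; t=((f-cam[:2])@d[:2])/(d[:2]@d[:2]); print("silhouette top ray height over axis",(cam+t*d)[2])
for n,pts in (("top",[(258,110),(306,99),(322,275)]),): print(plane(T,pts,.0).round(3).tolist())
print("cams",ray(S,[0,0])[0],ray(T,[0,0])[0])
```

```text
small_x bolt [ 0.46367848 -0.28518398  0.04302704] [[ 0.46560807 -0.28543211]] [[ 0.46319178 -0.28468969]]
large_x bolt [ 0.64397325 -0.29966189  0.04294526] [[ 0.64507919 -0.30014339]] [[ 0.64336915 -0.29872665]]
large end [ 0.67387585 -0.11651443  0.03999883] [[ 0.67538191 -0.11987491]] [[ 0.67332217 -0.11418328]]
scene small end @.045 [[ 0.47018529 -0.10405583]] top poly@.045 [[0.66, -0.3], [0.672, -0.113], [0.464, -0.092], [0.445, -0.285]]
tall scene bbox (209, 140, 41, 47)
scene centre [0.53897531 0.06079888] n 39 extent across 0.10903547008130698
top centre [0.46635856 0.13344786] n 50 extent across 0.11050824981046288
silhouette top ray height over axis 0.11119193641575653
[[0.785, 0.038], [0.786, -0.089], [0.35, -0.015]]
cams [ 1.03211779 -0.4863943   0.79101192] [0.38995706 0.13669051 0.96248602]
```

Emit:
send_rows(slide=[[30,-16,0],[60,-32,0],[90,-48,0],[120,-65,0],[150,-81,0],[180,-97,0],[210,-114,0],[237,-129,0]], roll=[0,0,0,0,0,0,0,0], claw=[0.7,0.7,0.7,0.7,0.7,0.7,0.7,0.7])

```text
t: 0.97
eef_pos: [0.3959, -0.4439, 0.2315]
tool_rot: [-0.0, 0.988, 0.157, 0.0]
contact_force: [-0.4, 0.1, 0.0]
gripper_width: 0.699
grasp_force: 0.0
```

Emit:
send_rows(slide=[[30,-16,0],[60,-32,0],[90,-48,0],[120,-65,0],[150,-81,0],[180,-97,0],[210,-114,0],[237,-129,0]], roll=[0,0,0,0,0,0,0,0], claw=[0.7,0.7,0.7,0.7,0.7,0.7,0.7,0.7])

```text
t: 1.63
eef_pos: [0.5812, -0.2477, 0.2314]
tool_rot: [-0.0, 0.988, 0.157, 0.0]
contact_force: [1.2, -0.2, 0.6]
gripper_width: 0.701
grasp_force: 0.0
```

Emit:
send_rows(slide=[[1,-31,0],[2,-62,0],[3,-93,0],[4,-124,0],[4,-155,0],[4,-186,0],[4,-217,0],[4,-249,0]], roll=[0,0,0,0,0,0,0,0], claw=[0.7,0.7,0.7,0.7,0.7,0.7,0.7,0.7])

```text
t: 2.3
eef_pos: [0.5059, -0.0107, 0.2314]
tool_rot: [0.0, 0.988, 0.157, 0.0]
contact_force: [1.0, 0.8, 0.3]
gripper_width: 0.7
grasp_force: 0.0
```

Emit:
send_rows(slide=[[1,-31,0],[2,-62,0],[3,-93,0],[4,-124,0],[4,-155,0],[4,-186,0],[4,-217,0],[4,-249,0]], roll=[-6,-12,-18,-24,-30,-36,-43,-50], claw=[0.7,0.7,0.7,0.7,0.7,0.7,0.7,0.7])

```text
t: 2.97
eef_pos: [0.4327, 0.2273, 0.2315]
tool_rot: [0.0, 0.827, 0.562, 0.0]
contact_force: [0.4, 0.2, -0.5]
gripper_width: 0.701
grasp_force: 0.0
```

Emit:
send_rows(slide=[[0,0,0],[0,0,0],[0,0,0],[0,0,0],[0,0,0],[0,0,0],[0,0,0],[0,0,0]], roll=[-6,-12,-18,-24,-30,-36,-41,-41], claw=[0.7,0.7,0.7,0.7,0.7,0.7,0.7,0.7])

```text
t: 3.63
eef_pos: [0.4333, 0.2261, 0.2314]
tool_rot: [0.0, 0.579, 0.815, 0.0]
contact_force: [-0.6, 0.2, -0.7]
gripper_width: 0.701
grasp_force: 0.0
```

```bash
cat > cov.py <<'E'
from h import *
from scipy.optimize import least_squares
def cover(n,near,r=.055,lo=(0,0,40),hi=(179,55,255),im=None):
    im=bot.read_camera(n) if im is None else im; m=bot.camera_model(n)
    c=big(cv2.inRange(cv2.cvtColor(im,cv2.COLOR_RGB2HSV),lo,hi),near)
    p=plane(m,c,.006); u=ray(m,[0,0])[0][:2]-p.mean(0); u/=np.linalg.norm(u); s=p@u
    q=p[s>s.max()-.035]
    f=least_squares(lambda v:np.hypot(*(q-v).T)-r,q.mean(0)-.05*u,loss="soft_l1",f_scale=.002)
    return f.x.round(4),np.abs(f.fun).mean().round(4)
E
python3 - <<'E'
from cov import *
im=bot.read_camera("scene"); cv2.imwrite("pics/scene1.png",im[:,:,::-1])
w=bot.read_camera("wrist"); cv2.imwrite("pics/both1.png",np.hstack([im[60:260,60:360],w[::2,::2][:192].copy() if 0 else cv2.resize(w,(267,200))])[:,:,::-1])
for a in (((229,160),),((306,182),)): print("scene",a,cover("scene",*a,im=im))
print("scene orange",cover("scene",(227,117),lo=(4,150,60),hi=(14,255,255),im=im))
m=bot.camera_model("wrist");print(ray(m,[0,0])[0])
E
```

```text
scene ((229, 160),) (array([0.4691, 0.13  ]), np.float64(0.0009))
scene ((306, 182),) (array([0.6604, 0.2154]), np.float64(0.0007))
scene orange (array([0.3326, 0.2783]), np.float64(0.0012))
[0.40762541 0.29822695 0.37416492]
```

View pics/both1.png

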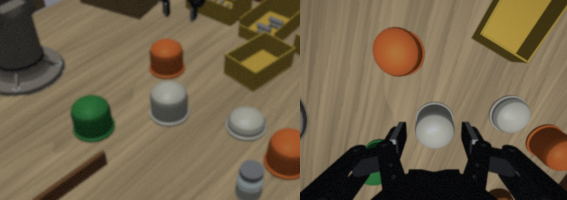

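The wrist view shows the tall cover centred between the fingers at (435,125), with the orange look-alike behind it at (398,50). The two views agree to 4 mm: centre (0.468, 0.132). I'll descend behind it.

Emit:
send_rows(slide=[[-12,1,20],[-22,1,50],[-22,1,85],[-22,1,120],[-22,1,150],[-22,1,175],[-22,1,193],[-22,1,200]], roll=[0,0,0,0,0,0,0,0], claw=[0.7,0.7,0.7,0.7,0.7,0.7,0.7,0.7])

```text
t: 4.4
eef_pos: [0.4399, 0.2049, 0.0288]
tool_rot: [-0.001, 0.581, 0.814, -0.002]
contact_force: [0.2, -0.0, -0.4]
gripper_width: 0.7
grasp_force: 0.0
```

Run:
```python
from cov import *
w=bot.read_camera("wrist"); s=bot.read_camera("scene"); t=bot.read_camera("top")
a=cv2.resize(s[100:230,150:330],(400,289)); b=cv2.resize(t[170:330,150:350],(400,289))
cv2.imwrite("pics/c2.png",np.vstack([np.hstack([a,b]),np.hstack([cv2.resize(w,(400,300)),np.zeros((300,400,3),np.uint8)])])[:,:,::-1])
o=bot.get_obs(); print(o["eef_pos"],o["contact_force"])
```

```text
[0.44148456 0.20601944 0.03152797] [ 0.37669002 -0.30816138  0.07969484]
```

View pics/c2.png

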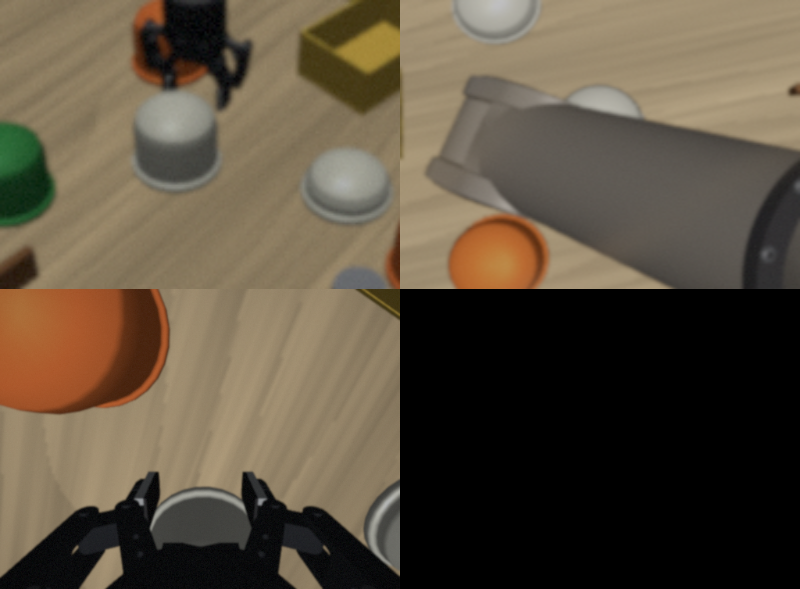

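The cover sits centred between the fingers (wrist view, about (203,520)) and isn't touched yet. I'll approach slowly.

Emit:
send_rows(slide=[[-2,0,0],[-5,0,0],[-8,0,0],[-11,0,0],[-13,0,0],[-15,0,0],[-17,0,0],[-18,0,0]], roll=[0,0,0,0,0,0,0,0], claw=[0.7,0.7,0.7,0.7,0.7,0.7,0.7,0.7])

```text
t: 5.22
eef_pos: [0.4474, 0.1883, 0.0313]
tool_rot: [0.0, 0.581, 0.814, -0.0]
contact_force: [-0.3, -0.2, 0.3]
gripper_width: 0.698
grasp_force: 0.0
```

Emit:
send_rows(slide=[[-1,0,0],[-2,0,0],[-3,0,0],[-4,0,0],[-5,0,0],[-6,0,0],[-7,0,0],[-8,0,0]], roll=[0,0,0,0,0,0,0,0], claw=[0.7,0.7,0.7,0.7,0.7,0.7,0.7,0.7])

```text
t: 5.88
eef_pos: [0.4499, 0.1811, 0.0313]
tool_rot: [0.0, 0.58, 0.814, -0.0]
contact_force: [0.4, 0.1, -0.1]
gripper_width: 0.702
grasp_force: 0.0
```

Emit:
send_rows(slide=[[-1,0,0],[-2,0,0],[-3,0,0],[-4,0,0],[-5,0,0],[-6,0,0],[-7,0,0],[-8,0,0]], roll=[0,0,0,0,0,0,0,0], claw=[0.7,0.7,0.7,0.7,0.7,0.7,0.7,0.7])

```text
t: 6.55
eef_pos: [0.4525, 0.1736, 0.0313]
tool_rot: [-0.0, 0.58, 0.814, 0.0]
contact_force: [-0.2, 2.6, 0.4]
gripper_width: 0.699
grasp_force: 1.3
```

Contact at 2.6 N, and the push direction already matches the goal. Pushing gently from here.

Emit:
send_rows(slide=[[-1,0,0],[-3,0,0],[-5,0,0],[-7,0,0],[-9,0,0],[-11,0,0],[-13,0,0],[-15,0,0]], roll=[0,0,0,0,0,0,0,0], claw=[0.7,0.7,0.7,0.7,0.7,0.7,0.7,0.7])

```text
t: 7.22
eef_pos: [0.4574, 0.1592, 0.0313]
tool_rot: [0.0, 0.58, 0.814, -0.0]
contact_force: [-1.0, 3.5, -0.2]
gripper_width: 0.701
grasp_force: 1.4
```

Emit:
send_rows(slide=[[-2,0,0],[-4,0,0],[-6,0,0],[-8,0,0],[-10,0,0],[-12,0,0],[-14,0,0],[-16,0,0]], roll=[0,0,0,0,0,0,0,0], claw=[0.7,0.7,0.7,0.7,0.7,0.7,0.7,0.7])

```text
t: 7.88
eef_pos: [0.4626, 0.1442, 0.0313]
tool_rot: [0.0, 0.58, 0.814, 0.0]
contact_force: [-0.8, 2.0, 0.2]
gripper_width: 0.699
grasp_force: 1.4
```

Emit:
send_rows(slide=[[-2,0,0],[-4,0,0],[-6,0,0],[-8,0,0],[-10,0,0],[-12,0,0],[-14,0,0],[-16,0,0]], roll=[0,0,0,0,0,0,0,0], claw=[0.7,0.7,0.7,0.7,0.7,0.7,0.7,0.7])

```text
t: 8.55
eef_pos: [0.4679, 0.129, 0.0313]
tool_rot: [-0.0, 0.58, 0.814, -0.0]
contact_force: [-2.3, 4.1, 0.2]
gripper_width: 0.703
grasp_force: 1.4
```

Emit:
send_rows(slide=[[-2,0,0],[-4,0,0],[-6,0,0],[-8,0,0],[-10,0,0],[-12,0,0],[-14,0,0],[-16,0,0]], roll=[0,0,0,0,0,0,0,0], claw=[0.7,0.7,0.7,0.7,0.7,0.7,0.7,0.7])

```text
t: 9.22
eef_pos: [0.4731, 0.1139, 0.0313]
tool_rot: [-0.0, 0.58, 0.814, -0.0]
contact_force: [-0.6, 2.8, -0.4]
gripper_width: 0.699
grasp_force: 1.4
```

Run:
```python
from cov import *
m=bot.camera_model("scene"); o=bot.get_obs(); e=np.array(o["eef_pos"]); g=np.r_[e[:2]+.045*np.array([.327,-.945]),.05]
T=np.array(m["camera_from_world"]);c=T[:3,:3]@g+T[:3,3];px=(m["camera_matrix"]@c)[:2]/c[2]
print(px,e,o["contact_force"]); print("predicted",g[:2],cover("scene",tuple(map(float,px))))
```

```text
[219.12623393 174.16757885] [0.47305741 0.11386744 0.031286  ] [-0.62639272  2.81117236 -0.40572945]
predicted [0.48777241 0.07134244] (array([0.4913, 0.0637]), np.float64(0.0007))
```

Tracking is good: about 3 N and no drift. 280 mm remain.

Emit:
send_rows(slide=[[-2,0,0],[-4,0,0],[-7,0,0],[-10,0,0],[-12.5,0,0],[-15,0,0],[-17.5,0,0],[-20,0,0]], roll=[0,0,0,0,0,0,0,0], claw=[0.7,0.7,0.7,0.7,0.7,0.7,0.7,0.7])

```text
t: 9.93
eef_pos: [0.4796, 0.0949, 0.0313]
tool_rot: [-0.0, 0.58, 0.814, -0.0]
contact_force: [-1.0, 3.6, 0.0]
gripper_width: 0.699
grasp_force: 1.5
```

Emit:
send_rows(slide=[[-2.5,0,0],[-5,0,0],[-7.5,0,0],[-10,0,0],[-12.5,0,0],[-15,0,0],[-17.5,0,0],[-20,0,0]], roll=[0,0,0,0,0,0,0,0], claw=[0.7,0.7,0.7,0.7,0.7,0.7,0.7,0.7])

```text
t: 10.6
eef_pos: [0.4861, 0.076, 0.0313]
tool_rot: [-0.0, 0.58, 0.814, -0.0]
contact_force: [-1.4, 2.2, 0.0]
gripper_width: 0.7
grasp_force: 1.5
```

Emit:
send_rows(slide=[[-2.5,0,0],[-5,0,0],[-7.5,0,0],[-10,0,0],[-12.5,0,0],[-15,0,0],[-17.5,0,0],[-20,0,0]], roll=[0,0,0,0,0,0,0,0], claw=[0.7,0.7,0.7,0.7,0.7,0.7,0.7,0.7])

```text
t: 11.27
eef_pos: [0.4926, 0.0571, 0.0313]
tool_rot: [-0.0, 0.58, 0.814, -0.0]
contact_force: [-0.9, 4.2, -0.9]
gripper_width: 0.703
grasp_force: 1.5
```

Emit:
send_rows(slide=[[-2.5,0,0],[-5,0,0],[-7.5,0,0],[-10,0,0],[-12.5,0,0],[-15,0,0],[-17.5,0,0],[-20,0,0]], roll=[0,0,0,0,0,0,0,0], claw=[0.7,0.7,0.7,0.7,0.7,0.7,0.7,0.7])

```text
t: 11.93
eef_pos: [0.4992, 0.0382, 0.0313]
tool_rot: [-0.0, 0.58, 0.814, -0.0]
contact_force: [-0.9, 3.1, 0.6]
gripper_width: 0.701
grasp_force: 1.5
```

Emit:
send_rows(slide=[[-2.5,0,0],[-5,0,0],[-7.5,0,0],[-10,0,0],[-12.5,0,0],[-15,0,0],[-17.5,0,0],[-20,0,0]], roll=[0,0,0,0,0,0,0,0], claw=[0.7,0.7,0.7,0.7,0.7,0.7,0.7,0.7])

```text
t: 12.6
eef_pos: [0.5057, 0.0193, 0.0313]
tool_rot: [-0.0, 0.58, 0.814, -0.0]
contact_force: [-1.6, 2.9, 0.7]
gripper_width: 0.698
grasp_force: 1.5
```

Run:
```python
from cov import *
m=bot.camera_model("scene"); o=bot.get_obs(); e=np.array(o["eef_pos"]); g=np.r_[e[:2]+.051*np.array([.327,-.945]),.05]
T=np.array(m["camera_from_world"]);c=T[:3,:3]@g+T[:3,3];px=(m["camera_matrix"]@c)[:2]/c[2]
im=bot.read_camera("scene"); p=cover("scene",tuple(map(float,px)),im=im); print(e,"predicted",g[:2],p)
b=np.array([.5615,-.1967]);X=np.array([.9968,-.0802]);Y=np.array([.0802,.9968])
for q in (g[:2],p[0]): print("bay coords",(q-b)@X,(q-b)@Y)
t=bot.read_camera("top")
cv2.imwrite("pics/c3.png",np.hstack([cv2.resize(im[130:350,70:330],(400,338)),cv2.resize(t[80:290,200:450],(400,338))])[:,:,::-1])
```

```text
[0.50567328 0.01930501 0.03129917] predicted [ 0.52235028 -0.02888999] (array([ 0.5239, -0.0304]), np.float64(0.0007))
bay coords -0.052482807658505534 0.16413321398229594
bay coords -0.05081693999999996 0.16275232
```

View pics/c3.png

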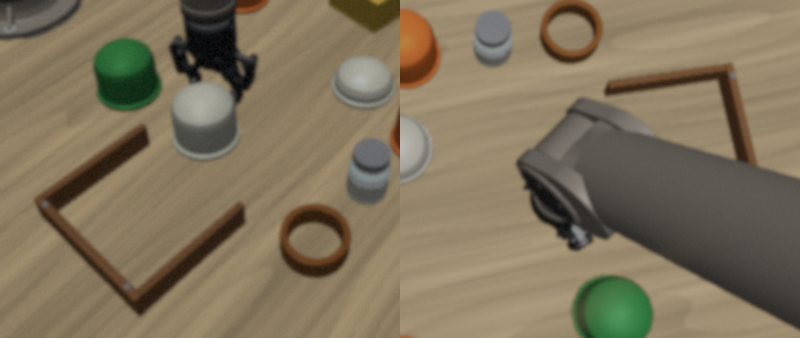

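The scene view shows the cover upright in front of the mouth at crop (205,120), lined up to clear the left wall end by about 18 mm. The lower cover, jar and tape haven't moved. Continuing.

Emit:
send_rows(slide=[[-2,0,0],[-4,0,0],[-7,0,0],[-10,0,0],[-12.5,0,0],[-15,0,0],[-17.5,0,0],[-20,0,0]], roll=[0,0,0,0,0,0,0,0], claw=[0.7,0.7,0.7,0.7,0.7,0.7,0.7,0.7])

```text
t: 13.37
eef_pos: [0.5122, 0.0004, 0.0313]
tool_rot: [-0.0, 0.58, 0.814, -0.0]
contact_force: [-1.3, 2.9, 0.4]
gripper_width: 0.696
grasp_force: 1.5
```

Emit:
send_rows(slide=[[-2.5,0,0],[-5,0,0],[-7.5,0,0],[-10,0,0],[-12.5,0,0],[-15,0,0],[-17.5,0,0],[-20,0,0]], roll=[0,0,0,0,0,0,0,0], claw=[0.7,0.7,0.7,0.7,0.7,0.7,0.7,0.7])

```text
t: 14.03
eef_pos: [0.5188, -0.0185, 0.0313]
tool_rot: [-0.0, 0.58, 0.814, -0.0]
contact_force: [-0.9, 3.9, 1.1]
gripper_width: 0.699
grasp_force: 1.6
```

Emit:
send_rows(slide=[[-2.5,0,0],[-5,0,0],[-7.5,0,0],[-10,0,0],[-12.5,0,0],[-15,0,0],[-17.5,0,0],[-20,0,0]], roll=[0,0,0,0,0,0,0,0], claw=[0.7,0.7,0.7,0.7,0.7,0.7,0.7,0.7])

```text
t: 14.7
eef_pos: [0.5253, -0.0374, 0.0313]
tool_rot: [-0.0, 0.58, 0.814, -0.0]
contact_force: [-1.1, 3.1, 0.5]
gripper_width: 0.7
grasp_force: 1.6
```

Emit:
send_rows(slide=[[-2.5,0,0],[-5,0,0],[-7.5,0,0],[-10,0,0],[-12.5,0,0],[-15,0,0],[-17.5,0,0],[-20,0,0]], roll=[0,0,0,0,0,0,0,0], claw=[0.7,0.7,0.7,0.7,0.7,0.7,0.7,0.7])

```text
t: 15.37
eef_pos: [0.5318, -0.0563, 0.0313]
tool_rot: [-0.0, 0.58, 0.814, -0.0]
contact_force: [-1.4, 3.3, 0.9]
gripper_width: 0.698
grasp_force: 1.6
```

Emit:
send_rows(slide=[[-2.5,0,0],[-5,0,0],[-7.5,0,0],[-10,0,0],[-12.5,0,0],[-15,0,0],[-17.5,0,0],[-20,0,0]], roll=[0,0,0,0,0,0,0,0], claw=[0.7,0.7,0.7,0.7,0.7,0.7,0.7,0.7])

```text
t: 16.03
eef_pos: [0.5383, -0.0752, 0.0313]
tool_rot: [-0.0, 0.58, 0.814, -0.0]
contact_force: [-1.5, 3.8, 0.8]
gripper_width: 0.698
grasp_force: 1.6
```

Emit:
send_rows(slide=[[-2.5,0,0],[-5,0,0],[-7.5,0,0],[-10,0,0],[-12.5,0,0],[-15,0,0],[-17.5,0,0],[-20,0,0]], roll=[0,0,0,0,0,0,0,0], claw=[0.7,0.7,0.7,0.7,0.7,0.7,0.7,0.7])

```text
t: 16.7
eef_pos: [0.5448, -0.0941, 0.0313]
tool_rot: [-0.0, 0.58, 0.814, -0.0]
contact_force: [-0.7, 3.8, 0.7]
gripper_width: 0.699
grasp_force: 1.6
```

Run:
```python
from cov import *
m=bot.camera_model("scene"); o=bot.get_obs(); e=np.array(o["eef_pos"]); g=np.r_[e[:2]+.051*np.array([.327,-.945]),.05]
T=np.array(m["camera_from_world"]);c=T[:3,:3]@g+T[:3,3];px=(m["camera_matrix"]@c)[:2]/c[2]
im=bot.read_camera("scene"); p=cover("scene",tuple(map(float,px)),im=im); print(e,"predicted",g[:2],p)
b=np.array([.5615,-.1967]);X=np.array([.9968,-.0802]);Y=np.array([.0802,.9968])
for q in (g[:2],p[0]): print("bay coords",(q-b)@X,(q-b)@Y)
cv2.imwrite("pics/c4.png",cv2.resize(im[130:350,70:330],(600,508))[:,:,::-1])
```

```text
[ 0.54483095 -0.09414588  0.03128489] predicted [ 0.56150795 -0.14234088] (array([ 0.5626, -0.1435]), np.float64(0.0006))
bay coords -0.004351672756826395 0.05418581235614539
bay coords -0.0031701600000000117 0.05311798000000002
```

View pics/c4.png

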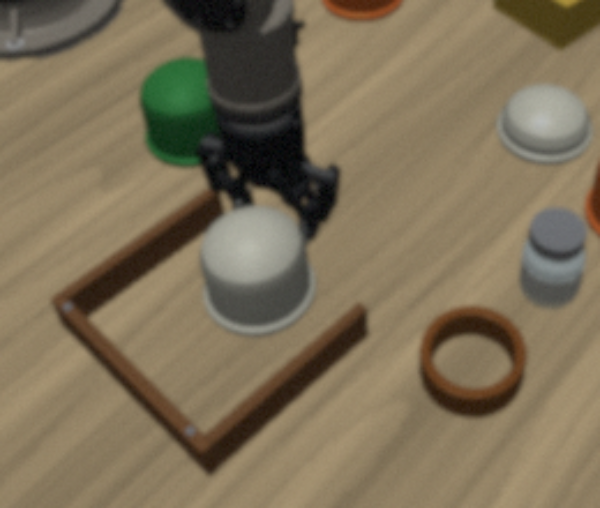

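The cover is upright between the walls at crop (255,265), at bay (-3, 53) mm. 60 mm more, then I'll back off.

Emit:
send_rows(slide=[[-2,0,0],[-4,0,0],[-7,0,0],[-10,0,0],[-12.5,0,0],[-15,0,0],[-17.5,0,0],[-20,0,0]], roll=[0,0,0,0,0,0,0,0], claw=[0.7,0.7,0.7,0.7,0.7,0.7,0.7,0.7])

```text
t: 17.42
eef_pos: [0.5514, -0.113, 0.0313]
tool_rot: [-0.0, 0.58, 0.814, -0.0]
contact_force: [-1.7, 4.5, 1.2]
gripper_width: 0.7
grasp_force: 1.7
```

Emit:
send_rows(slide=[[-2.5,0,0],[-5,0,0],[-7.5,0,0],[-10,0,0],[-12.5,0,0],[-15,0,0],[-17.5,0,0],[-20,0,0]], roll=[0,0,0,0,0,0,0,0], claw=[0.7,0.7,0.7,0.7,0.7,0.7,0.7,0.7])

```text
t: 18.08
eef_pos: [0.5579, -0.1319, 0.0313]
tool_rot: [-0.0, 0.58, 0.814, -0.0]
contact_force: [-0.4, 4.2, 1.6]
gripper_width: 0.698
grasp_force: 1.7
```

Emit:
send_rows(slide=[[-2.5,0,0],[-5,0,0],[-7.5,0,0],[-10,0,0],[-12,0,0],[-14,0,0],[-16,0,0],[-17,0,0]], roll=[0,0,0,0,0,0,0,0], claw=[0.7,0.7,0.7,0.7,0.7,0.7,0.7,0.7])

```text
t: 18.75
eef_pos: [0.5634, -0.1481, 0.0313]
tool_rot: [0.0, 0.581, 0.814, -0.0]
contact_force: [-1.6, 3.1, 0.3]
gripper_width: 0.702
grasp_force: 1.7
```

Emit:
send_rows(slide=[[0,0,0],[2,0,0],[4,0,0],[7,0,0],[11,0,0],[16,0,0],[21,0,0],[26,0,0]], roll=[0,0,0,0,0,0,0,0], claw=[0.7,0.7,0.7,0.7,0.7,0.7,0.7,0.7])

```text
t: 19.42
eef_pos: [0.5547, -0.1226, 0.0314]
tool_rot: [0.0, 0.58, 0.814, 0.0]
contact_force: [0.0, -0.6, 0.7]
gripper_width: 0.699
grasp_force: 0.0
```

Emit:
send_rows(slide=[[5,0,0],[10,0,0],[15,0,0],[15,0,-10],[15,0,-35],[15,0,-65],[15,0,-95],[15,0,-125]], roll=[0,0,0,0,0,0,0,0], claw=[0.7,0.7,0.7,0.7,0.7,0.7,0.7,0.7])

```text
t: 20.08
eef_pos: [0.5498, -0.1089, 0.1583]
tool_rot: [-0.0, 0.58, 0.814, 0.0]
contact_force: [0.7, -0.3, -0.2]
gripper_width: 0.701
grasp_force: 0.0
```

Emit:
send_rows(slide=[[20,0,0],[40,0,-10],[60,0,-20],[80,0,-30],[100,0,-40],[120,0,-40],[120,0,-40],[120,0,-40]], roll=[0,0,0,0,0,0,0,0], claw=[0.7,0.7,0.7,0.7,0.7,0.7,0.7,0.7])

```text
t: 20.75
eef_pos: [0.5105, 0.0058, 0.1971]
tool_rot: [0.0, 0.579, 0.815, 0.0]
contact_force: [0.1, -0.4, -1.1]
gripper_width: 0.698
grasp_force: 0.0
```

Run:
```python
from cov import *
m=bot.camera_model("scene"); g=np.r_[.581,-.198,.05]
T=np.array(m["camera_from_world"]);c=T[:3,:3]@g+T[:3,3];px=(m["camera_matrix"]@c)[:2]/c[2]
im=bot.read_camera("scene"); p=cover("scene",tuple(map(float,px)),im=im); print(p, "low",cover("scene",(306,182),im=im))
b=np.array([.5615,-.1967]);X=np.array([.9968,-.0802]);Y=np.array([.0802,.9968])
print("bay coords",(p[0]-b)@X,(p[0]-b)@Y); t=bot.read_camera("top")
cv2.imwrite("pics/c5.png",np.hstack([cv2.resize(im[130:350,70:330],(400,338)),cv2.resize(t[80:290,200:450],(400,338))])[:,:,::-1])
```

```text
(array([ 0.5812, -0.1976]), np.float64(0.0006)) low (array([0.6603, 0.2156]), np.float64(0.0007))
bay coords 0.01970914000000005 0.0006828200000000196
```

View pics/c5.png

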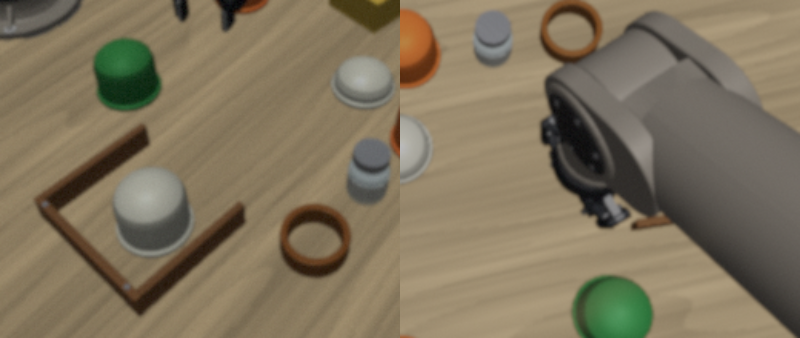

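The cover stands upright and fully inside the bay at crop (152,210), bay coordinates (20, 1) mm. Nothing else has moved and the arm is clear, so I'm handing in.

```bash
python3 -c "from station import bot; print(bot.hand_in())"
```

```text
the job is handed in; nothing more can be done
None
```

The job is handed in: the tall cover stands upright and completely inside the packing bay, at about (20, 1) mm from its centre, pushed at no more than about 5 N at each reading, and nothing else was seen to move.

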